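# Step the print bed to its register crosses, then show one in the mirror

### The job

Slide the print pallet by its black knob until the red register cross lies right under the needle tip and stop there a moment, then slide it until the blue cross lies under the needle tip and leave it there. Then take the frame of the tilting mirror and angle it until the camera sees the blue cross at mid-height of the mirror glass; the slack mirror swings back if let go, so finish still holding it steady at that angle for the picture. Do not disturb the tape, jar, bowl and squeegee lying around, and do not knock the camera or the pointer.

Things in the scene. Friction and masses are not known exactly. Their poses are not given: they have to be found in the camera images.
- pallet: light wooden print pallet, 220 x 180 x 14 mm, top at z = 55 mm, with a paper proof taped on; origin at table height below its centre. It rides on crossed slides over a grey base 300 x 340 mm, 20 mm high: moves only along its own x (150 mm of travel) and y (190 mm), never turns, about 2 N friction each way, stays where it is left
- knob (a point): black round pull knob standing on the pallet near its robot-side edge: 22 mm diameter, from z = 55 to 88 mm; this point is on its axis at z = 76 mm
- cross_red (a point): centre of the red register cross (26 mm arms) on the pallet, z = 56 mm; in the pallet frame at x = +20, y = +50 mm
- cross_blue (a point): centre of the blue register cross (26 mm arms) on the pallet, z = 56 mm; in the pallet frame at x = -20, y = -50 mm
- pointer: fixed needle pointer; its origin is on the table straight below the needle tip. Grey magnetic base 50 x 58 x 55 mm standing 240 mm away along its +x, beyond the bed; steel post to 170 mm, thin arm at 146 mm height back along -x, then a brass rod and needle sloping down
- needle_tip (a point): free tip of the needle, 64 mm above the table, 9 mm above the pallet's top; fixed
- stand: fixed mirror stand: round dark foot 116 mm across (origin under its centre, on the table), post and steel U yoke 250 mm wide with knobs, carrying the mirror on a level pivot along the stand's x axis, 230 mm above the table. The upright glass looks along the stand's -y
- mirror: mirror in the yoke: wooden frame 210 mm wide, 160 high, 14 thick, rails 18 mm wide. Origin on the pivot at mid-glass; x along the pivot, z up the glass, y out of the back. Turning about +x moves the top edge to -y so the glass looks down: 0 upright, -0.35 to +0.60 rad. Slack, bottom-heavy: hangs at about -0.07 and swings back if let go (1 to 2 N at the top edge hold it)
- sight: not a thing but a line: the camera's line of sight after the mirror, along this frame's -y axis from its origin at the pivot. Lens and pivot are at one height, so it is level with the mirror upright and dips by twice the tilt. The camera sees a mark at mid-height of the glass when the mark's z in this frame is 0 (x does not matter, the glass is wide enough)
- camera: fixed compact black camera on a small three-legged table tripod, 265 mm high, facing the mirror across the bed, 0.58 to 0.65 m from it; origin under its centre, on the table
- lens (a point): front of the camera's lens, 230 mm above the table
- tape: bystander: loose roll of cream masking tape lying flat, 104 mm across, 25 mm high; origin under its centre
- jar: bystander: loose amber pigment jar with green cap, 72 mm across, 85 mm high; origin under its centre
- bowl: bystander: loose steel bowl, 130 mm across, 55 mm high; origin under its centre
- squeegee: bystander: loose wooden squeegee with a black rubber blade, lying flat, 210 mm long (along its y), 57 mm wide, 26 mm high; origin under the wood's centre
- mirror_top (a point): middle of the top edge of the mirror's frame, 80 mm above the pivot, midway through the 14 mm thickness (y = +3 mm in the mirror frame); the top rail can be pinched here from above

How it is judged:
By the outcome, as a careful person would: the job done as asked, in the order asked, and still so for the second after the job is handed in, while the arm keeps its last pose, push and grip.
It also fails if it takes over 64 s, if anything falls off the work surface, if the arm or the gripper's body presses on something with over 40 N, if the wrist force passes 120 N, or if a joint passes its speed limit or range.

### The arm

A 6-joint arm with a two-finger parallel gripper is mounted at the origin on the work surface. World frame = base frame: x ahead of the robot, y to its left, z up, the work surface at z = 0. Lengths are in m, angles in rad, forces in N, time in s.
With the tool pointing down it reaches from about 0.375 to 0.9 m from the base axis. Payload 3.1 kg.
Tool frame: the origin (TCP) lies between the finger pads; the fingertips stand 17 mm ahead of it and the grasp point (between the pads) lies 2 mm behind it; z points along the fingers, y is the line along which they close (so a half turn about z gives the same grasp; the last joint's range is limited). The gripper opens to 85 mm and grips with 20 to 120 N. Pads are 22 mm wide; open, the fingers measure 114 mm over their backs; the gripper's body (76 mm by 85 mm) begins 54 mm behind the grasp point. The pads swing forward as they close: fully open they stand 13 mm farther back than shut.
Start: joints at [0.987, 0.527, 1.433, -0, 1.181, -0.178], TCP at [0.247, 0.574, 0.248] pointing down, gripper open.
Joint ranges: [-3.08, 3.08], [-0.75, 2.2], [0.22, 2.44], [-1.43, 4.57], [0, 2.65], [-2.85, 2.85]. Speed limits (rad/s): [2.79, 2.79, 3.14, 3.14, 3.14, 3.14].

### API

Orientations are given as a unit quaternion [x, y, z, w].
In Python, from bench import bot gives the robot as it stands. The module is installed in compiled form; this text tells all that it offers.
- The arm moves only by the tool carry_out, never from a script. Its argument "targets" is one flat list of numbers, 6 for each row, row after row: the shift along the world's x, y, z in cm, then the turn, a rotation vector about the world's x, y, z in rad. In form: [dx, dy, dz, ax, ay, az, dx, dy, dz, ax, ay, az, ...]. A call has 1 to 10 rows; each row shifts and turns the commanded pose from where the row before left it; what a row does not reach is not made up. A row lasts 1/12 s, in which the tool goes at most 41.7 mm and 7.16 degrees, less where a joint would pass 70% of its speed; a pose out of reach is approached as far as the arm can. A call with a gripper value outside its range is refused whole. "grip" is the opening, from -1 (shut) to 1 (fully open), set as the call begins (left out, the last holds). The fingers move at their own pace and stop on an object; "squeeze" is the grip in N (left out, the last holds). Time passes only in rows, so rows that do not move let the fingers close. It gives the time, the measured TCP pose, the force, the opening and the grip force at its end, in the units of the state.
- bot.get_obs(): the state, without advancing time (a new reading comes with each control period).
- bot.get_image(name): name is "scene" or "top" or "wrist"; returns (picture, depth): 420x560x3 uint8, red, green, blue; 420x560 float32, m along the optical axis (not along the pixel's ray), 0 where there is no reading.
- bot.calibration(name): a dict with "mtx" (3x3 intrinsics, pixels), "pose" (4x4, takes a point from camera to world coordinates). Camera axes: x right, y down, z forward; pixel columns grow to the right and rows downward; lengths in m; the calibration is good to about 2 mm. A picture is of the moment at which its call begins: read the wrist's pose just before it. calibration takes no time and is no camera call; for the wrist camera it gives the pose at the moment of the call.
- bot.close_job(): hands the job in; it is judged then, once.
The state is a dict: "clock": time; "joint_pos": joint angles; "dq": joint speeds; "tau": joint torques, N m; "tool_pos": TCP position; "tcp_rot": TCP orientation; "contact_force": force on the tool from outside, world axes, zero at the start; "ft_torque": the same for the moment, N m; "opening": opening from 0.0 (shut) to 1.0 (fully open); "gripper_force": force on a finger pad.
Only numpy, scipy, OpenCV 4.12 (cv2) and the standard library are available. Lean on these libraries where they do the work, as an engineer would, in place of code of your own. Each camera call takes 0.05 s, during which the arm holds its last target. There are 200 camera calls.

## Working session

There is one attempt and no reset: what is moved stays moved. The work goes in short steps, Python scripts to look and compute and a tool call to move; the robot and the scene stay as the last step left them, time stands still between calls to the robot, and variables do not carry over. Pictures are saved under pics/ and viewed, at most 12 in all, crops included, and the job is handed in when it is done.

Besides the shell and the picture viewer there is one more tool, called after ">>>" as name(argument=value, ...) on one line, values as JSON. carry_out: Moves the arm, as the interface text tells. Its arguments: {"type":"object","properties":{"targets":{"type":"array"},"grip":{"type":"number"},"squeeze":{"type":"number"}},"required":["targets"]}

```bash
mkdir -p pics; cat > h.py <<'E'
import numpy as np, cv2
from bench import bot
def shot(n,f=None):
    im,d=bot.get_image(n); c=bot.calibration(n)
    if f: cv2.imwrite('pics/'+f,im[:,:,::-1]); np.savez('pics/'+f+'.npz',im=im,d=d,m=c['mtx'],p=c['pose'])
    return im,d,c['mtx'],c['pose']
def ray(m,p,u,v):
    r=p[:3,:3]@np.linalg.solve(m,[u,v,1.]); return p[:3,3],r
def plane(m,p,u,v,z):
    o,r=ray(m,p,u,v); return o+r*(z-o[2])/r[2]
def cloud(d,m,p):
    v,u=np.indices(d.shape); q=np.stack([(u-m[0,2])/m[0,0]*d,(v-m[1,2])/m[1,1]*d,d],-1)
    return q@p[:3,:3].T+p[:3,3]
E
python3 - <<'E'
from h import *
for n in('scene','top'):
    im,d,m,p=shot(n,n+'1.png'); print(n,m.round(1).tolist(),p.round(3).tolist())
print(bot.get_obs())
E
```

```text
scene [[489.1, 0.0, 278.5], [0.0, 489.1, 208.7], [0.0, 0.0, 1.0]] [[-0.327, 0.72, -0.611, 1.333], [0.945, 0.245, -0.218, 0.318], [-0.007, -0.649, -0.761, 1.2], [0.0, 0.0, 0.0, 1.0]]
top [[434.1, 0.0, 282.0], [0.0, 434.1, 212.9], [0.0, 0.0, 1.0]] [[-0.01, -0.994, 0.107, 0.363], [-1.0, 0.009, -0.014, 0.028], [0.013, -0.107, -0.994, 1.477], [0.0, 0.0, 0.0, 1.0]]
{'clock': 0.1, 'joint_pos': array([ 9.86486979e-01,  5.28360709e-01,  1.43375165e+00,  6.60839657e-06,
        1.18139345e+00, -1.78524793e-01]), 'dq': array([ 3.51958537e-04, -3.04543073e-03, -3.15320842e-03, -2.90653414e-06,
        1.26187191e-03,  1.17486075e-03]), 'tau': array([ 4.52790327e-04, -4.43306172e+01, -1.78586394e+01, -1.68991828e-04,
        3.93335955e-03, -2.46211670e-05]), 'tool_pos': array([0.24636403, 0.57374699, 0.24744628]), 'tcp_rot': array([ 2.01504259e-01,  9.79487171e-01, -8.86695406e-04, -3.58907429e-04]), 'contact_force': array([-0.70679733,  1.28829866, -0.78182674]), 'ft_torque': array([0.00203155, 0.00760278, 0.01191277]), 'gripper_force': 0.0, 'opening': 1.0030226872915946}
```

View pics/scene1.png

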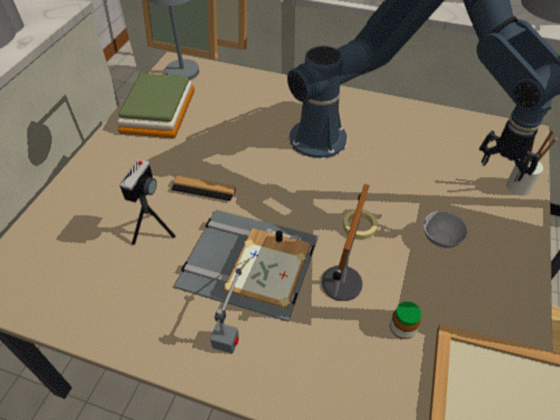

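View pics/top1.png

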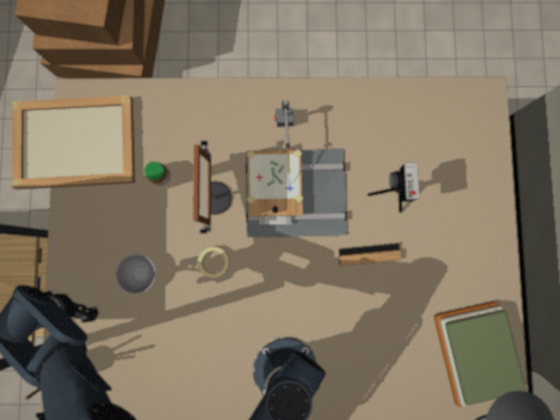

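The scene view shows the pallet at (270,265), with the needle running from the post at (220,320) up to about (240,265). The mirror is at (350,240) and the camera at (140,185). The top view shows the pallet at (274,183), red cross (259,177), blue cross (290,188), knob (276,209), mirror (203,185) and pointer base (285,117). I'll look closer at the needle.

```bash
python3 - <<'E'
from h import *
t=np.load('pics/top1.png.npz');s=np.load('pics/scene1.png.npz')
a=cv2.resize(t['im'][90:250,180:360],None,fx=3.6,fy=3.6,interpolation=cv2.INTER_CUBIC)
cv2.imwrite('pics/t2.png',a[:,:,::-1])
b=cv2.resize(s['im'][170:360,170:380],None,fx=3.1,fy=3.1,interpolation=cv2.INTER_CUBIC)
cv2.imwrite('pics/s2.png',b[:,:,::-1])
for n,q,box in(('top',t,(140,230,240,360)),('scene',s,(220,310,170,330))):
    hsv=cv2.cvtColor(q['im'],cv2.COLOR_RGB2HSV);r0,r1,c0,c1=box
    H,S,V=[hsv[r0:r1,c0:c1,i].astype(int) for i in range(3)]
    for nm,mk in(('red',((H<6)|(H>172))&(S>130)),('blue',(H>105)&(H<130)&(S>110)&(V>80))):
        v,u=np.nonzero(mk); 
        if len(u):
            u0,v0=np.median(u),np.median(v); k=(abs(u-u0)<9)&(abs(v-v0)<9)
            uu,vv=u[k].mean()+c0,v[k].mean()+r0
            print(n,nm,k.sum(),len(u),uu.round(1),vv.round(1),plane(q['m'],q['p'],uu,vv,.056).round(4))
E
```

```text
top red 1 1 259.0 177.0 [0.6368 0.083  0.056 ]
top blue 1 1 289.0 188.0 [ 0.599  -0.0162  0.056 ]
scene red 12 13 282.8 274.6 [0.6352 0.0795 0.056 ]
scene blue 7 7 254.3 253.6 [ 0.5945 -0.0201  0.056 ]
```

View pics/t2.png

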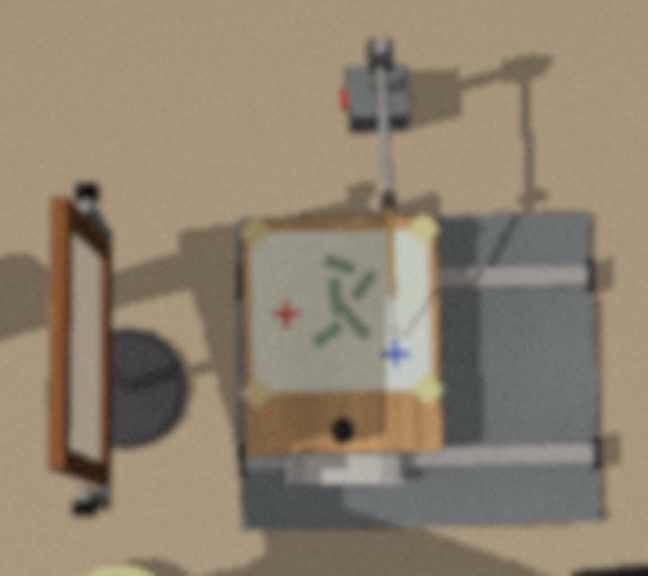

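View pics/s2.png

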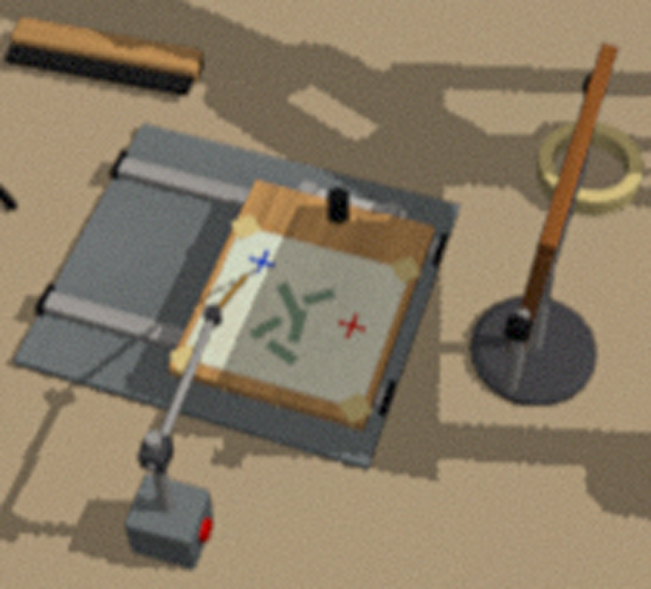

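The crops show the pallet square with the world axes, knob at top-crop (342,430), brass rod tip near (391,295) with a thin needle beyond, and the yoke knobs at (87,190) and (85,503). Next I'll get positions from rays and depth.

```bash
python3 - <<'E'
from h import *
t=np.load('pics/top1.png.npz');s=np.load('pics/scene1.png.npz')
T=lambda u,v,z:plane(t['m'],t['p'],180+(u+.5)/3.6-.5,90+(v+.5)/3.6-.5,z).round(4)
S=lambda u,v,z:plane(s['m'],s['p'],170+(u+.5)/3.1-.5,170+(v+.5)/3.1-.5,z).round(4)
print('red',T(286,314,.056),S(351,325,.056)); print('blue',T(395,354,.056),S(262,261,.056))
print('knobtop',T(342,430,.088),S(338,192,.088))
print('base mid',T(379,97,.055)); print('post/arm',T(381,50,.15),'arm end',T(389,198,.146),S(212,315,.146),'post',S(155,445,.16))
print('rod end',T(391,295,.08),'S',S(258,268,.064),S(245,280,.08))
print('yoke knobs',T(87,190,.23),T(85,503,.23),S(518,326,.23)); print('foot',T(128,388,.01),S(533,350,.01))
for n,q in(('t',t),('s',s)):
    P=cloud(q['d'],q['m'],q['p']); ok=(q['d']>0)&(abs(P[...,0]-.6)<.2)&(P[...,1]>.14)&(P[...,1]<.32)
    k=ok&(P[...,2]>.16)&(P[...,2]<.33)&(abs(P[...,0]-P[ok&(P[...,2]>.25)][:,0].mean())<.09); X=P[k]
    print(n,len(X),X.min(0).round(3),X.max(0).round(3))
    for z in np.arange(.16,.33,.02):
        w=X[abs(X[:,2]-z)<.01]
        if len(w)>5: print(round(z,2),len(w),np.percentile(w[:,1],[5,50,95]).round(4),np.percentile(w[:,0],[2,98]).round(3))
c=bot.calibration('wrist');o=bot.get_obs()
from scipy.spatial.transform import Rotation as R
Rt=R.from_quat(o['tcp_rot']).as_matrix();print('cam in tool',(Rt.T@(c['pose'][:3,3]-o['tool_pos'])).round(3),(Rt.T@c['pose'][:3,:3]).round(3).tolist(),c['mtx'][0,0])
E
```

```text
red [0.6372 0.0827 0.056 ] [0.6348 0.0798 0.056 ]
blue [ 0.599  -0.0174  0.056 ] [ 0.5955 -0.02    0.056 ]
knobtop [0.5253 0.0319 0.088 ] [0.5206 0.0282 0.088 ]
base mid [ 0.8433 -0.0054  0.055 ]
post/arm [ 0.8538 -0.0054  0.15  ] arm end [ 0.7218 -0.011   0.146 ] [ 0.7175 -0.013   0.146 ] post [ 0.8488 -0.0054  0.16  ]
rod end [ 0.6494 -0.0137  0.08  ] S [ 0.6091 -0.0183  0.064 ] [ 0.6352 -0.0199  0.08  ]
yoke knobs [0.7076 0.2377 0.23  ] [0.4519 0.237  0.23  ] [0.7012 0.2353 0.23  ]
foot [0.5762 0.2343 0.01  ] [0.5786 0.2361 0.01  ]
t 1068 [0.486 0.229 0.16 ] [0.666 0.254 0.316]
0.16 82 [0.2298 0.2317 0.2349] [0.493 0.66 ]
0.18 112 [0.2306 0.2351 0.2368] [0.494 0.664]
0.2 102 [0.2355 0.2367 0.2378] [0.49  0.663]
0.22 92 [0.2367 0.2383 0.2394] [0.494 0.664]
0.24 103 [0.2381 0.2396 0.2408] [0.493 0.666]
0.26 118 [0.2397 0.2409 0.2421] [0.491 0.663]
0.28 54 [0.2404 0.2421 0.2428] [0.492 0.665]
0.3 234 [0.2396 0.2445 0.2534] [0.491 0.663]
0.32 171 [0.2409 0.2463 0.2524] [0.488 0.661]
s 491 [0.509 0.23  0.161] [0.688 0.251 0.315]
0.22 20 [0.2322 0.2405 0.245 ] [0.666 0.682]
0.24 32 [0.2335 0.2395 0.2457] [0.615 0.685]
0.26 29 [0.2349 0.2409 0.2472] [0.629 0.682]
0.28 33 [0.2357 0.243  0.2488] [0.625 0.682]
0.3 160 [0.2373 0.2442 0.2504] [0.512 0.68 ]
0.32 212 [0.238  0.2439 0.2498] [0.513 0.678]
cam in tool [ 0.079  0.001 -0.126] [[-0.001, -0.952, -0.308], [1.0, -0.001, 0.001], [-0.001, -0.308, 0.952]] 331.03841132489504
```

>>> carry_out(targets=[1,-1,3.3,0,0,0.1,1,-1,3.3,0,0,0.1,1,-1,3.3,0,0,0.1,1,-1,3.3,0,0,0.105,1.24,-3.8,0,0,0,0,1.24,-3.8,0,0,0,0,1.24,-3.8,0,0,0,0,1.24,-3.8,0,0,0,0,1.24,-3.8,0,0,0,0,1.24,-3.8,0,0,0,0], grip=1)

```text
clock: 0.93
tool_pos: [0.3608, 0.3044, 0.38]
tcp_rot: [0.0, 1.0, -0.0, -0.0]
contact_force: [1.3, -0.6, 0.8]
opening: 1.002
gripper_force: 0.0
```

>>> carry_out(targets=[1.24,-3.8,0,0,0,0,1.24,-3.8,0,0,0,0,1.24,-3.8,0,0,0,0,1.24,-3.8,0,0,0,0,1.24,-3.4,-2.3,0,0,0,1.24,-3.4,-2.3,0,0,0,1.24,-3.4,-2.3,0,0,0,0.6,-1.5,-3.5,0,0,0,0,0,-3.5,0,0,0,0,0,0,0,0,0])

```text
clock: 1.77
tool_pos: [0.4486, 0.0394, 0.2378]
tcp_rot: [0.002, 1.0, 0.001, -0.007]
contact_force: [-2.1, -0.2, -0.5]
opening: 1.001
gripper_force: 0.0
```

```bash
python3 - <<'E'
from h import *
im,d,m,p=shot('wrist','w1.png'); print(bot.get_obs()['tool_pos'],p[:3,3])
cv2.imwrite('pics/w1b.png',cv2.resize(im,(784,588),interpolation=cv2.INTER_CUBIC)[:,:,::-1])
E
```

```text
[0.45005262 0.03999232 0.24049337] [0.37227406 0.04072529 0.36697559]
```

View pics/w1b.png

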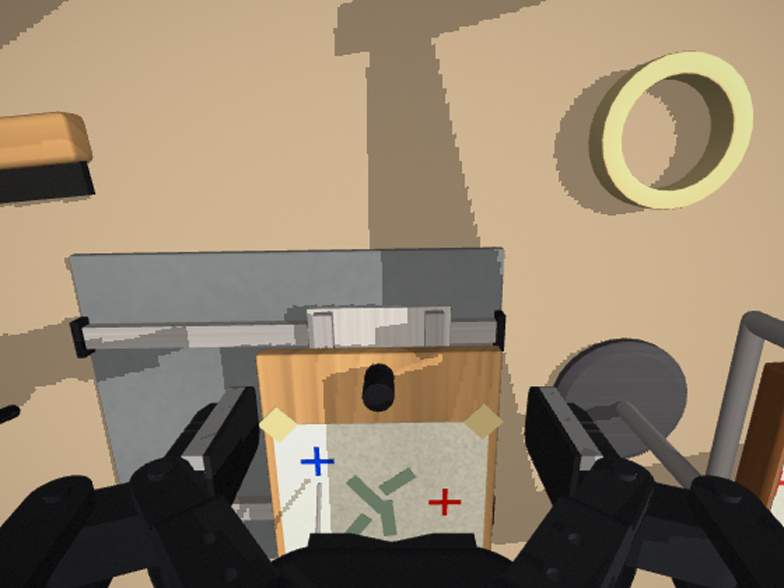

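The wrist view (bottom is +x) shows knob top at (378,392), blue cross (317,461), red cross (445,502), and a thin light needle ending near (320,483) beside its shadow. I'll enlarge that area and compute the positions.

```bash
python3 - <<'E'
from h import *
q=np.load('pics/w1.png.npz');im,m,p=q['im'],q['m'],q['p']
cv2.imwrite('pics/w1c.png',cv2.resize(im[310:400,180:280],None,fx=6,fy=6,interpolation=cv2.INTER_NEAREST)[:,:,::-1])
hsv=cv2.cvtColor(im,cv2.COLOR_RGB2HSV).astype(int);H,S,V=hsv[...,0],hsv[...,1],hsv[...,2]
g=np.indices(H.shape)
for nm,mk,(cu,cv) in(('red',((H<6)|(H>172))&(S>130),(318,358)),('blue',(H>105)&(H<130)&(S>110),(226,329))):
    k=mk&(abs(g[1]-cu)<16)&(abs(g[0]-cv)<16); v,u=np.nonzero(k)
    u0,v0=(u.min()+u.max())/2,(v.min()+v.max())/2
    print(nm,k.sum(),u0,v0,u.mean(),v.mean(),plane(m,p,u0,v0,.056).round(4))
k=(V<45)&(abs(g[1]-270)<25)&(abs(g[0]-276)<25)
P=cloud(q['d'],m,p); kk=k&(P[...,2]>.08); print('knob top',kk.sum(),P[kk].mean(0).round(4),((P[kk].max(0)+P[kk].min(0))/2).round(4),np.ptp(P[kk],axis=0).round(4))
n=(P[...,2]>.060)&(P[...,2]<.15)&(abs(g[1]-228)<14)&(g[0]>330)&(g[0]<400)
for v in range(335,395,2):
    w=n[v].nonzero()[0]
    if len(w): print(v,w,P[v,w[len(w)//2]].round(4))
E
```

```text
red 134 317.0 358.0 316.8805970149254 357.85074626865674 [0.6411 0.0832 0.056 ]
blue 141 226.5 329.0 225.8368794326241 329.1418439716312 [ 0.6017 -0.0178  0.056 ]
knob top 453 [0.5234 0.0317 0.091 ] [0.4544 0.0313 0.2235] [0.1643 0.0201 0.287 ]
335 [215 224 227 228 234 241] [ 0.6061 -0.0157  0.0605]
337 [215 218 219 220 221] [ 0.6089 -0.0258  0.0602]
339 [226 228 236 237] [ 0.6116 -0.0073  0.0602]
341 [223 225] [ 0.6143 -0.0195  0.0601]
343 [237 240] [ 0.6164 -0.003   0.0608]
345 [222 223 227 228 231] [ 0.6111 -0.0156  0.0705]
347 [223 224 227 228 229 233 236 240] [ 0.6138 -0.0136  0.0703]
349 [224 227 228 229 230 231 239 241] [ 0.6248 -0.0145  0.0602]
351 [221 222 226 227 228] [ 0.6165 -0.0165  0.0733]
353 [221 226 227 228 232] [ 0.6165 -0.015   0.0763]
355 [224 226 227 228 231 232 239] [ 0.6181 -0.0139  0.0775]
357 [218 220 223 225 226 227 228 234 240 241] [ 0.6197 -0.0148  0.0787]
359 [215 226 227 228 234 236 239] [ 0.6209 -0.0136  0.0802]
361 [226 227 228 230] [ 0.623  -0.0136  0.0807]
363 [223 226 227 228 236 237] [ 0.624  -0.0134  0.0825]
365 [219 220 225 226 227 228 229 239 240] [ 0.6252 -0.0143  0.084 ]
367 [220 223 226 227 228 230] [ 0.6281 -0.0145  0.0836]
369 [216 217 221 222 226 227 228 238 239] [ 0.6277 -0.015   0.0869]
371 [224 225 226 227 228 231 232 234 240] [ 0.6301 -0.0131  0.0871]
373 [216 218 226 227 228 239 240] [ 0.6305 -0.0138  0.0894]
375 [222 223 226 227 228 229 231 237 240 241] [ 0.6605 -0.0174  0.0601]
377 [219 222 224 226 227 228 229 230 241] [ 0.6332 -0.0135  0.0919]
379 [215 216 220 226 227 228 238 241] [ 0.635  -0.0135  0.0926]
381 [215 219] [ 0.6689 -0.0293  0.0602]
383 [215] [ 0.6717 -0.034   0.0603]
385 [215 216 219] [ 0.6744 -0.033   0.0605]
389 [218 219] [ 0.6803 -0.0299  0.0604]
```

View pics/w1c.png

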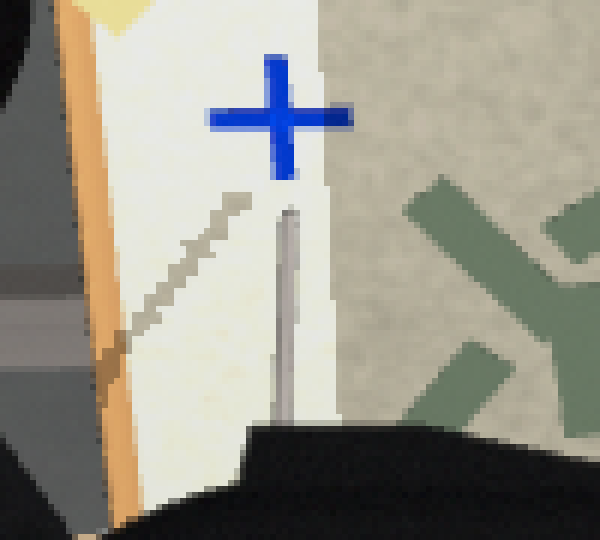

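The tip sits near native pixel (228,344). The arm was still settling for that frame, so I'll reshoot now that it's steady.

```bash
cat > w.py <<'E'
from h import *
import sys
im,d,m,p=shot('wrist',sys.argv[1]); o=bot.get_obs(); print(o['tool_pos'].round(4),o['contact_force'].round(1),p[:3,3].round(4))
hsv=cv2.cvtColor(im,cv2.COLOR_RGB2HSV).astype(int);H,S,V=hsv[...,0],hsv[...,1],hsv[...,2]
P=cloud(d,m,p)
flat=(P[...,2]<.075)&(P[...,2]>.04)
for nm,mk in(('red',((H<6)|(H>172))&(S>130)),('blue',(H>105)&(H<130)&(S>110))):
    n,l,st,c=cv2.connectedComponentsWithStats((mk&flat).astype(np.uint8))
    if n<2: print(nm,'none');continue
    i=1+st[1:,4].argmax(); x,y,w,h,a=st[i]; u0,v0=x+(w-1)/2,y+(h-1)/2
    print(nm,st[i],u0,v0,plane(m,p,u0,v0,.056).round(4),'depth z',np.median(P[l==i][:,2]).round(4))
    if nm=='blue': B=(u0,v0)
E
cat > n.py <<'E'
import sys; exec(open('w.py').read())
g=np.indices(H.shape); k=(V<45)&(P[...,2]>.08)&(P[...,2]<.1)&(np.hypot(P[...,0]-.523,P[...,1]-.031)<.02)
n,l,st,c=cv2.connectedComponentsWithStats(k.astype(np.uint8)); i=1+st[1:,4].argmax(); Q=P[l==i]
print('knob',st[i],((Q.max(0)+Q.min(0))/2).round(4),np.ptp(Q,axis=0).round(4))
u0,v0=int(B[0]),int(B[1]); sub=S*0+V
for v in range(v0+9,v0+25): print(v,V[v,u0-5:u0+9])
E
python3 n.py w2.png
```

```text
[0.4519 0.0402 0.2426] [ 0.2 -0.1  1. ] [0.3734 0.041  0.3686]
red [305 345  23  20 142] 316.0 354.5 [0.6418 0.0827 0.056 ] depth z 0.0595
blue [215 316  23  20 147] 226.0 325.5 [ 0.6024 -0.0185  0.056 ] depth z 0.0593
knob [258 265  23  25 447] [0.5263 0.0312 0.0862] [0.0205 0.0207 0.0123]
334 [232 233 233 232 212 205 206 188 231 233 233 233 233 185]
335 [233 233 233 233 211 205 205 204 230 233 233 233 232 186]
336 [233 233 233 233 230 230 231 230 233 233 233 232 233 184]
337 [233 233 232 232 233 233 233 233 233 233 232 233 234 187]
338 [187 231 232 232 233 233 233 232 232 233 233 233 233 188]
339 [184 231 233 233 233 233 232 233 233 233 233 233 232 186]
340 [184 231 233 232 233 233 233 233 233 233 232 233 232 180]
341 [231 233 232 232 232 200 123 138 231 233 232 233 233 181]
342 [233 232 233 232 232 152 168 179 210 232 232 233 232 183]
343 [233 232 232 233 232 146 169 178 206 232 232 232 233 231]
344 [233 233 232 232 232 148 170 177 205 232 233 232 232 233]
345 [232 233 233 232 232 149 171 176 204 232 232 232 232 233]
346 [232 232 232 233 233 148 173 177 202 231 233 232 233 232]
347 [232 232 232 232 232 149 173 176 193 232 233 232 232 233]
348 [232 232 233 232 232 152 172 174 189 231 233 232 232 233]
349 [232 232 232 233 232 154 173 174 191 231 232 233 233 233]
```

```bash
python3 - <<'E'
from h import *
q=np.load('pics/w2.png.npz');m,p=q['m'],q['p']
tip=plane(m,p,227.4,341,.0674);b=plane(m,p,226,325.5,.0594);r=plane(m,p,316,354.5,.0594)
print(tip,b,r,'tip-b',tip-b,'tip-r',tip-r,'r-b',r-b)
E
```

```text
[ 0.61382585 -0.01579694  0.0674    ] [ 0.59986316 -0.01782098  0.0594    ] [0.63886333 0.08221643 0.0594    ] tip-b [0.01396269 0.00202404 0.008     ] tip-r [-0.02503748 -0.09801337  0.008     ] r-b [0.03900017 0.10003741 0.        ]
```

>>> carry_out(targets=[3.6,-0.5,0,0,0,0,3.7,-0.4,0,0,0,0,0,0,-3.5,0,0,0,0,0,-3.5,0,0,0,0,0,-3.5,0,0,0,0,0,-3,0,0,0,0,0,0,0,0,0,0,0,0,0,0,0,0,0,0,0,0,0])

```text
clock: 2.62
tool_pos: [0.528, 0.0315, 0.1109]
tcp_rot: [-0.0, 1.0, -0.0, 0.003]
contact_force: [0.5, -0.2, 0.9]
opening: 1.001
gripper_force: 0.0
```

>>> carry_out(targets=[-0.2,0,-1.7,0,0,0,0,0,-1.6,0,0,0,0,0,0,0,0,0,0,0,0,0,0,0])

```text
clock: 2.95
tool_pos: [0.5252, 0.0311, 0.0773]
tcp_rot: [0.0, 1.0, -0.0, 0.002]
contact_force: [-0.1, 0.4, -0.5]
opening: 1.003
gripper_force: 0.0
```

>>> carry_out(targets=[0,0,0,0,0,0,0,0,0,0,0,0,0,0,0,0,0,0,0,0,0,0,0,0,0,0,0,0,0,0,0,0,0,0,0,0,0,0,0,0,0,0,0,0,0,0,0,0,0,0,0,0,0,0], grip=-1, squeeze=40)

```text
clock: 3.7
tool_pos: [0.524, 0.031, 0.0758]
tcp_rot: [0.0, 1.0, -0.0, 0.0]
contact_force: [-1.0, 0.2, 5.9]
opening: 0.242
gripper_force: 39.0
```

```bash
python3 w.py w3.png; python3 - <<'E'
from h import *
im=cv2.imread('pics/w3.png'); cv2.imwrite('pics/w3b.png',im[200:420])
E
```

```text
[0.524  0.031  0.0758] [-1.1 -0.7  5.1] [0.445  0.0318 0.2015]
red none
blue [182 389   7   8  25] 185.0 392.5 [ 0.5967 -0.0213  0.056 ] depth z 0.056
```

View pics/w3b.png

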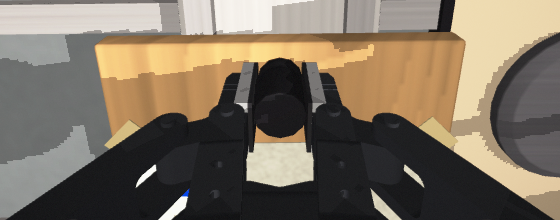

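The knob sits between both pads at about (280,95). Now sliding red towards the tip.

>>> carry_out(targets=[0,0,0.2,0,0,0,-0.5,-1.8,0,0,0,0,-0.5,-2,0,0,0,0,-0.5,-2,0,0,0,0,-0.5,-2,0,0,0,0,-0.5,-2,0,0,0,0,0,0,0,0,0,0,0,0,0,0,0,0,0,0,0,0,0,0,0,0,0,0,0,0])

```text
clock: 4.58
tool_pos: [0.4977, -0.0662, 0.0761]
tcp_rot: [0.0, 1.0, 0.001, -0.002]
contact_force: [-1.0, -1.9, -17.1]
opening: 0.241
gripper_force: 41.5
```

>>> carry_out(targets=[0,0,0,0,0,0,0,0,0,0,0,0,0,0,0,0,0,0,0,0,0,0,0,0,0,0,0,0,0,0,0,0,0,0,0,0])

```text
clock: 5.08
tool_pos: [0.4977, -0.066, 0.0762]
tcp_rot: [0.0, 1.0, 0.001, -0.001]
contact_force: [0.8, 0.1, -26.0]
opening: 0.241
gripper_force: 40.6
```

```bash
python3 w.py w4.png; python3 - <<'E'
from h import *
im,d,m,p=shot('scene','scene4.png'); a=im[225:345,180:320]
im2,d2,m2,p2=shot('top','top4.png'); b=im2[120:240,230:370]
cv2.imwrite('pics/c4.png',np.vstack([cv2.resize(x,None,fx=2.4,fy=2.4,interpolation=cv2.INTER_CUBIC) for x in(a,b)])[:,:,::-1])
E
```

```text
[ 0.4977 -0.066   0.0762] [ -0.9  -0.1 -26. ] [ 0.4191 -0.0653  0.2021]
red none
blue [182 388   8   9  27] 185.5 392.0 [ 0.57   -0.1179  0.056 ] depth z 0.0563
```

View pics/c4.png

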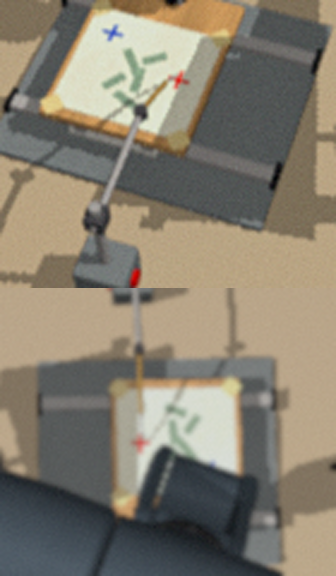

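Red now lies close to the tip in both views (scene red (178,78) with the rod pointing at it). I'll trim by a millimetre, release, and check from the wrist pose.

>>> carry_out(targets=[0.15,-0.1,-0.15,0,0,0,0,0,0,0,0,0,0,0,0,0,0,0,0,0,0,0,0,0])

```text
clock: 5.57
tool_pos: [0.5001, -0.0674, 0.0761]
tcp_rot: [0.0, 1.0, 0.0, -0.0]
contact_force: [-0.7, 2.1, -13.0]
opening: 0.237
gripper_force: 41.8
```

>>> carry_out(targets=[0,0,0,0,0,0,0,0,0,0,0,0,0,0,0,0,0,0,0,0,0,0,0,0,0,0,0,0,0,0,0,0,0,0,0,0,0,0,0,0,0,0], grip=1)

```text
clock: 6.15
tool_pos: [0.5006, -0.068, 0.076]
tcp_rot: [0.0, 1.0, -0.0, 0.0]
contact_force: [-0.2, -0.1, 0.6]
opening: 0.998
gripper_force: 0.0
```

>>> carry_out(targets=[0,0,3,0,0,0,0,0,3.5,0,0,0,-1.5,0,3.5,0,0,0,-2,0,3,0,0,0,-2,0,3,0,0,0,-1,0,0,0,0,0,0,0,0,0,0,0,0,0,0,0,0,0,0,0,0,0,0,0,0,0,0,0,0,0])

```text
clock: 6.98
tool_pos: [0.4357, -0.0679, 0.2346]
tcp_rot: [0.0, 1.0, 0.0, -0.001]
contact_force: [-0.0, -0.1, 0.7]
opening: 0.999
gripper_force: 0.0
```

```bash
python3 w.py w5.png; python3 - <<'E'
from h import *
q=np.load('pics/w5.png.npz');im=q['im'];cv2.imwrite('pics/w5c.png',cv2.resize(im[290:400,230:380],None,fx=4,fy=4,interpolation=cv2.INTER_NEAREST)[:,:,::-1])
E
```

```text
[ 0.4357 -0.0679  0.2346] [ 0.2 -0.3 -0.2] [ 0.3569 -0.0672  0.3605]
red [315 340  24  19 116] 326.5 349.0 [ 0.612  -0.0149  0.056 ] depth z 0.0562
blue [223 309  24  21 151] 234.5 319.0 [ 0.5727 -0.1155  0.056 ] depth z 0.0562
```

View pics/w5c.png

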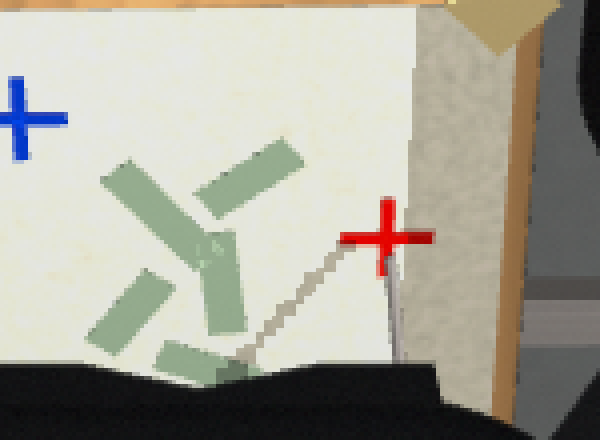

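```bash
python3 - <<'E'
from h import *
q=np.load('pics/w5.png.npz');m,p,im=q['m'],q['p'],q['im']
for v in range(348,362): print(v,[tuple(x) for x in im[v,324:332].tolist()])
for uv in((327,353.5),(327.5,354.5)): print(plane(m,p,*uv,.064)-plane(m,p,326.5,349,.056))
E
```

```text
348 [(206, 37, 30), (227, 7, 0), (229, 4, 0), (228, 3, 0), (208, 21, 15), (205, 47, 40), (205, 34, 27), (203, 21, 11)]
349 [(227, 0, 0), (228, 3, 0), (230, 7, 0), (228, 2, 0), (228, 6, 0), (227, 6, 0), (227, 5, 0), (227, 4, 0)]
350 [(227, 0, 0), (228, 5, 0), (229, 4, 0), (229, 2, 0), (229, 3, 0), (227, 0, 0), (228, 3, 0), (226, 0, 0)]
351 [(229, 128, 116), (227, 18, 7), (227, 0, 0), (228, 5, 0), (229, 123, 114), (228, 178, 166), (228, 226, 217), (185, 174, 155)]
352 [(229, 182, 170), (227, 35, 29), (228, 5, 0), (227, 0, 0), (229, 178, 167), (228, 227, 219), (228, 230, 223), (186, 180, 160)]
353 [(229, 185, 173), (228, 37, 31), (227, 0, 0), (154, 33, 30), (191, 136, 127), (227, 227, 219), (228, 229, 222), (184, 180, 160)]
354 [(228, 184, 169), (227, 36, 29), (139, 68, 64), (139, 128, 125), (168, 160, 155), (226, 227, 218), (227, 229, 222), (184, 178, 159)]
355 [(201, 134, 122), (227, 25, 17), (122, 107, 104), (157, 150, 146), (177, 169, 164), (227, 228, 214), (228, 229, 217), (179, 174, 155)]
356 [(227, 133, 119), (227, 22, 10), (138, 76, 72), (155, 148, 143), (180, 170, 166), (189, 190, 174), (227, 229, 212), (176, 171, 153)]
357 [(229, 134, 120), (227, 22, 14), (136, 71, 67), (150, 143, 138), (178, 170, 165), (201, 200, 186), (227, 228, 215), (179, 174, 155)]
358 [(229, 135, 121), (227, 21, 13), (164, 51, 48), (145, 136, 132), (178, 170, 166), (174, 172, 165), (226, 228, 221), (182, 177, 158)]
359 [(228, 183, 164), (228, 178, 165), (162, 156, 148), (141, 135, 131), (177, 169, 164), (182, 182, 176), (227, 228, 224), (184, 178, 159)]
360 [(228, 228, 210), (227, 228, 213), (157, 157, 148), (134, 130, 125), (175, 167, 161), (192, 189, 182), (186, 181, 161), (186, 179, 160)]
361 [(228, 229, 220), (227, 228, 218), (150, 151, 138), (127, 121, 118), (172, 165, 160), (194, 191, 182), (182, 177, 157), (185, 178, 159)]
[-0.00078426 -0.00058192  0.008     ]
[5.40544228e-04 1.86318373e-05 8.00000000e-03]
```

Red is within 1 mm of being under the tip and has been standing still there. Now I'll regrasp the knob and slide to blue.

>>> carry_out(targets=[3.5,0,0,0,0,0,3,0,-2.5,0,0,0,0,0,-3.5,0,0,0,0,0,-3.5,0,0,0,0,0,-3.5,0,0,0,0,0,-2.8,0,0,0,0,0,0,0,0,0,0,0,0,0,0,0])

```text
clock: 7.7
tool_pos: [0.4994, -0.0674, 0.0758]
tcp_rot: [0.0, 1.0, 0.001, -0.003]
contact_force: [0.0, -0.3, 1.2]
opening: 1.002
gripper_force: 0.0
```

>>> carry_out(targets=[0,0,0,0,0,0,0,0,0,0,0,0,0,0,0,0,0,0,0,0,0,0,0,0,0,0,0,0,0,0,0,0,0,0,0,0,0,0,0,0,0,0,0,0,0,0,0,0], grip=-1)

```text
clock: 8.37
tool_pos: [0.5009, -0.068, 0.0791]
tcp_rot: [0.001, 1.0, -0.0, 0.001]
contact_force: [0.2, 0.5, 6.4]
opening: 0.237
gripper_force: 38.9
```

>>> carry_out(targets=[0.79,2,0,0,0,0,0.79,2,0,0,0,0,0.79,2,0,0,0,0,0.78,2,0,0,0,0,0.78,2.03,0,0,0,0,0,0,0,0,0,0,0,0,0,0,0,0,0,0,0,0,0,0,0,0,0,0,0,0,0,0,0,0,0,0])

```text
clock: 9.2
tool_pos: [0.5414, 0.0323, 0.0791]
tcp_rot: [0.001, 1.0, -0.0, 0.002]
contact_force: [1.4, 1.9, 5.2]
opening: 0.239
gripper_force: 39.9
```

>>> carry_out(targets=[-0.1,0,0,0,0,0,0,0,0,0,0,0,0,0,0,0,0,0])

```text
clock: 9.45
tool_pos: [0.5403, 0.0321, 0.0791]
tcp_rot: [0.001, 1.0, -0.0, 0.002]
contact_force: [1.4, 2.7, 6.8]
opening: 0.239
gripper_force: 40.0
```

>>> carry_out(targets=[0,0,0,0,0,0,0,0,0,0,0,0,0,0,0,0,0,0,0,0,0,0,0,0,0,0,0,0,0,0,0,0,0,0,0,0,0,0,0,0,0,0], grip=1)

```text
clock: 10.03
tool_pos: [0.5384, 0.0324, 0.0776]
tcp_rot: [0.0, 1.0, 0.0, -0.0]
contact_force: [-0.1, -0.6, 0.7]
opening: 1.0
gripper_force: 0.0
```

>>> carry_out(targets=[0,0,3,0,0,0,0,0,3.5,0,0,0,-1.5,0,3.5,0,0,0,-2.5,0,3,0,0,0,-2.5,0,3,0,0,0,-1.5,0,0,0,0,0,0,0,0,0,0,0,0,0,0,0,0,0,0,0,0,0,0,0,0,0,0,0,0,0])

```text
clock: 10.87
tool_pos: [0.4596, 0.0323, 0.2369]
tcp_rot: [0.0, 1.0, 0.0, -0.0]
contact_force: [0.9, -0.1, 0.0]
opening: 0.998
gripper_force: 0.0
```

```bash
python3 w.py w6.png; python3 - <<'E'
from h import *
q=np.load('pics/w6.png.npz');im=q['im'].astype(int)
for v in range(332,352): print(v,[tuple(x) for x in im[v,220:235].tolist()])
E
```

```text
[0.4595 0.0323 0.2368] [-0.4  1.1 -0.1] [0.3806 0.0331 0.3626]
red [314 350  23  19 126] 325.0 359.0 [0.6515 0.0844 0.056 ] depth z 0.0561
blue [223 320  24  20 118] 234.5 329.5 [ 0.6117 -0.0164  0.056 ] depth z 0.0561
332 [(234, 236, 226), (235, 236, 225), (235, 236, 225), (148, 156, 177), (143, 146, 161), (146, 149, 163), (147, 149, 163), (145, 148, 160), (182, 192, 212), (184, 197, 227), (184, 199, 227), (184, 198, 226), (231, 233, 228), (134, 157, 222), (25, 67, 212)]
333 [(235, 236, 226), (234, 235, 225), (234, 235, 227), (190, 185, 165), (188, 181, 162), (191, 185, 165), (232, 233, 229), (233, 234, 228), (234, 235, 230), (234, 235, 231), (234, 235, 231), (233, 235, 228), (234, 236, 227), (145, 158, 187), (46, 68, 141)]
334 [(235, 236, 227), (194, 190, 170), (191, 186, 166), (190, 183, 163), (187, 180, 160), (191, 184, 164), (233, 234, 230), (234, 236, 228), (234, 235, 229), (234, 235, 229), (234, 236, 226), (235, 235, 225), (234, 236, 226), (131, 128, 125), (164, 157, 153)]
335 [(235, 236, 231), (194, 189, 169), (190, 183, 163), (232, 233, 225), (234, 235, 226), (233, 234, 228)
[... 3614 characters left out ...]
235, 222), (234, 235, 222), (234, 235, 223), (234, 235, 223), (234, 235, 222), (233, 235, 224), (234, 235, 229), (233, 234, 228), (176, 175, 166), (168, 162, 156), (184, 176, 171)]
350 [(234, 235, 222), (233, 235, 223), (234, 235, 226), (233, 235, 224), (234, 235, 223), (234, 235, 223), (234, 235, 221), (234, 235, 219), (234, 235, 219), (234, 235, 222), (234, 235, 222), (233, 234, 221), (176, 177, 161), (169, 162, 157), (184, 177, 171)]
351 [(234, 235, 222), (233, 235, 223), (234, 235, 226), (233, 234, 226), (233, 235, 227), (233, 235, 226), (234, 235, 224), (234, 235, 222), (233, 235, 222), (234, 235, 224), (234, 235, 222), (234, 235, 220), (151, 149, 139), (167, 160, 154), (186, 177, 171)]
```

```bash
python3 - <<'E'
from h import *
q=np.load('pics/w6.png.npz');m,p,im=q['m'],q['p'],q['im']
for uv in((234.3,333),(234.3,333.8)): print(plane(m,p,*uv,.064),plane(m,p,*uv,.064)-plane(m,p,234.5,329.5,.056))
P=cloud(q['d'],m,p)
# mirror in wrist view?
k=(P[...,2]>.15)&(P[...,1]>.15)&(P[...,1]<.33)&(q['d']>0); print(k.sum())
E
```

```text
[ 0.61013437 -0.01553725  0.064     ] [-0.00159481  0.00088345  0.008     ]
[ 0.61115317 -0.01558197  0.064     ] [-0.000576    0.00083873  0.008     ]
1658
```

Blue is within about 1 mm of being under the tip, so the pallet stays there. On to the mirror.

>>> carry_out(targets=[0,0,3.7,0,0,0,0,0,3.7,0,0,0,0,0,3.7,0,0,0,0,0,3.7,0,0,0,0,0,3.5,0,0,0,1.5,2.6,0,0,0,0,1.5,2.6,0,0,0,0,1.5,2.6,0,0,0,0,1.5,2.6,0,0,0,0,1.5,2.6,0,0,0,0])

```text
clock: 11.75
tool_pos: [0.5349, 0.1638, 0.4197]
tcp_rot: [0.0, 1.0, -0.0, -0.001]
contact_force: [0.4, -0.7, 0.2]
opening: 0.998
gripper_force: 0.0
```

>>> carry_out(targets=[1.5,2.7,0,0,0,0,1.5,2.7,0,0,0,0,1.4,2.7,0,-0.065,0,0,0,0,0,0,0,0,0,0,0,0,0,0,0,0,0,0,0,0,0,0,0,0,0,0])

```text
clock: 12.33
tool_pos: [0.5776, 0.2426, 0.4202]
tcp_rot: [0.001, 0.999, -0.033, -0.001]
contact_force: [0.9, 0.1, 0.3]
opening: 0.999
gripper_force: 0.0
```

```bash
python3 - <<'E'
from h import *
im,d,m,p=shot('wrist','w7.png'); print(bot.get_obs()['tool_pos'].round(4),bot.get_obs()['tcp_rot'].round(4))
P=cloud(d,m,p); k=(d>0)&(P[...,2]>.296)&(P[...,2]<.325)&(abs(P[...,0]-.58)<.13)&(abs(P[...,1]-.24)<.03); X=P[k]
print(k.sum(),X.min(0).round(4),X.max(0).round(4),np.percentile(X[X[:,2]>.304],[2,50,98],axis=0).round(4).tolist())
E
```

```text
[0.5775 0.2423 0.4207] [ 1.100e-03  9.995e-01 -3.260e-02 -3.000e-04]
5210 [0.4699 0.2379 0.2993] [0.6789 0.2525 0.3128] [[0.4732, 0.2384, 0.3075], [0.556, 0.2454, 0.31], [0.6724, 0.2522, 0.3115]]
```

View pics/w7.png

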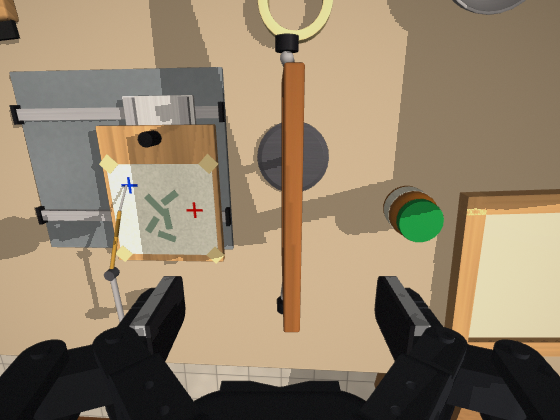

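The wrist view shows the fingers straddling the mirror's top rail, which runs vertically at column 293 between the pads, and blue at the needle tip at (128,186). Going down and pinching.

>>> carry_out(targets=[0,0.24,0,0,0,0,0,0,-3,0,0,0,0,0,-3,0,0,0,0,0,-3,0,0,0,0,0,-2.9,0,0,0,0,0,0,0,0,0,0,0,0,0,0,0,0,0,0,0,0,0])

```text
clock: 13.05
tool_pos: [0.5788, 0.2456, 0.3039]
tcp_rot: [0.001, 0.999, -0.032, 0.002]
contact_force: [0.2, 0.2, 1.0]
opening: 1.001
gripper_force: 0.0
```

>>> carry_out(targets=[0,0,0,0,0,0,0,0,0,0,0,0,0,0,0,0,0,0,0,0,0,0,0,0,0,0,0,0,0,0,0,0,0,0,0,0,0,0,0,0,0,0,0,0,0,0,0,0,0,0,0,0,0,0,0,0,0,0,0,0], grip=-1, squeeze=30)

```text
clock: 13.88
tool_pos: [0.5777, 0.2454, 0.3023]
tcp_rot: [0.0, 0.999, -0.033, 0.0]
contact_force: [-0.8, -1.8, 3.6]
opening: 0.158
gripper_force: 29.9
```

```bash
python3 - <<'E'
from h import *
o=bot.get_obs();print({k:np.round(v,4) for k,v in o.items()})
E
```

```text
{'clock': np.float64(13.8833), 'joint_pos': array([ 0.2528,  0.4895,  1.3435, -0.0659,  1.3251, -1.3007]), 'dq': array([-0.0005, -0.0005, -0.0005,  0.003 , -0.0021,  0.0014]), 'tau': array([ 1.03510e+00, -4.12526e+01, -1.87769e+01,  5.92700e-01,
       -5.07300e-01,  3.74000e-02]), 'tool_pos': array([0.5777, 0.2454, 0.3023]), 'tcp_rot': array([ 4.000e-04,  9.995e-01, -3.290e-02,  2.000e-04]), 'contact_force': array([-0.8351, -1.8352,  3.6047]), 'ft_torque': array([-0.5919,  0.2032,  0.0069]), 'gripper_force': np.float64(29.9284), 'opening': np.float64(0.1585)}
```

>>> carry_out(targets=[0,-0.53,0.04,0.073,0,0,0,-0.53,0,0.073,0,0,0,-0.52,-0.04,0.073,0,0,0,-0.52,-0.08,0.073,0,0,0,-0.51,-0.11,0.073,0,0,0,0,0,0,0,0,0,0,0,0,0,0,0,0,0,0,0,0,0,0,0,0,0,0,0,0,0,0,0,0])

```text
clock: 14.72
tool_pos: [0.5777, 0.2185, 0.3004]
tcp_rot: [0.0, 0.989, 0.148, 0.0]
contact_force: [-1.9, -5.3, 5.4]
opening: 0.16
gripper_force: 30.5
```

```bash
cat > mir.py <<'E'
from h import *
from scipy.spatial.transform import Rotation as R
import sys
o=bot.get_obs(); Rt=R.from_quat(o['tcp_rot']).as_matrix(); z=Rt[:,2]
print(o['tool_pos'].round(4),o['contact_force'].round(1),o['ft_torque'].round(2),'tool tilt',np.arctan2(z[1],-z[2]).round(4))
for n in('top','wrist','scene'):
    im,d,m,p=shot(n,n+sys.argv[1]+'.png'); P=cloud(d,m,p)
    g=np.stack([(P[...,1]-.2375),P[...,2]-.23],-1)
    k=(d>0)&(abs(P[...,0]-.575)<.1)&(np.hypot(g[...,0],g[...,1])<.085)
    k&=abs(g[...,0]*np.cos(.3)+g[...,1]*np.sin(.3))<.007  # near glass/front plane
    X=P[k]; c=(g[...,0]*np.cos(.3)+g[...,1]*np.sin(.3))[k]
    if len(X)<30: print(n,len(X));continue
    A=np.c_[X[:,2]-.23,X[:,0]-.578,np.ones(len(X))]; w=np.ones(len(X),bool)
    for i in range(8):
        s=np.linalg.lstsq(A[w],X[w,1],rcond=None)[0]; r=X[:,1]-A@s; w=abs(r)<max(.0015,2*np.std(r[w])*.8)
    print(n,len(X),w.sum(),'tilt',-np.arctan(s[0]).round(4),'yaw',s[1].round(4),'y0',s[2].round(4),'std',np.std(r[w]).round(5))
E
python3 mir.py A
```

```text
[0.5777 0.2185 0.3004] [-1.9 -5.3  5.4] [-0.99  0.39  0.09] tool tilt 0.2975
top 14
wrist 10127 6344 tilt -1.1173 yaw -0.0026 y0 0.0573 std 0.00082
scene 258 113 tilt 0.3291 yaw -0.0007 y0 0.2428 std 0.00076
```

```bash
python3 - <<'E'
from h import *
def fit(f,t0,lo,hi,xl,xh):
    q=np.load(f);P=cloud(q['d'],q['m'],q['p']);hsv=cv2.cvtColor(q['im'],cv2.COLOR_RGB2HSV)
    gy,gz=P[...,1]-.2375,P[...,2]-.23; c,s=np.cos(t0),np.sin(t0); ly=gy*c+gz*s; lz=-gy*s+gz*c
    k=(q['d']>0)&(P[...,0]>xl)&(P[...,0]<xh)&(abs(lz)<.076)&(ly>lo)&(ly<hi)
    Y,Z,X=ly[k],lz[k],P[...,0][k]; w=np.ones(len(Y),bool)
    if len(Y)<20: print(f,len(Y));return
    A=np.c_[Z,X-.578,Y*0+1]
    for i in range(10):
        a=np.linalg.lstsq(A[w],Y[w],rcond=None)[0]; r=Y-A@a; w=abs(r)<max(.002,2*np.std(r[w]))
    print(f,len(Y),w.sum(),'tilt',(t0-np.arctan(a[0])).round(4),a.round(4),'std',np.std(r[w]).round(5),'z',np.percentile(Z[w],[2,98]).round(3))
fit('pics/scene1.png.npz',-.07,-.006,.012,.672,.69)
fit('pics/sceneA.png.npz',.3,-.006,.012,.672,.69)
fit('pics/top1.png.npz',-.07,-.006,.006,.49,.66)
fit('pics/sceneA.png.npz',.3,.004,.016,.5,.67)
fit('pics/topA.png.npz',.3,.004,.016,.49,.67)
fit('pics/wristA.png.npz',.3,.004,.016,.49,.67)
q=np.load('pics/sceneA.png.npz');w=np.load('pics/wristA.png.npz')['im']
a=cv2.resize(q['im'][160:330,230:430],(400,340));b=cv2.resize(w,(400,300))
cv2.imwrite('pics/mA.png',np.hstack([a[:300],b])[:,:,::-1])
E
```

```text
pics/scene1.png.npz 137 137 tilt -0.0506 [-0.0194  0.1444 -0.0126] std 0.00403 z [-0.022  0.074]
pics/sceneA.png.npz 248 206 tilt 0.2845 [ 0.0155 -0.9211  0.0968] std 0.00264 z [-0.069  0.073]
pics/top1.png.npz 715 559 tilt -0.0718 [0.0018 0.0018 0.0014] std 0.00062 z [-0.064  0.048]
pics/sceneA.png.npz 1070 1052 tilt 0.29 [0.01   0.0001 0.0083] std 0.00068 z [-0.072  0.072]
pics/topA.png.npz 0
pics/wristA.png.npz 209 209 tilt 0.3267 [-0.0267  0.1052  0.0165] std 0.00147 z [0.06  0.076]
```

View pics/mA.png

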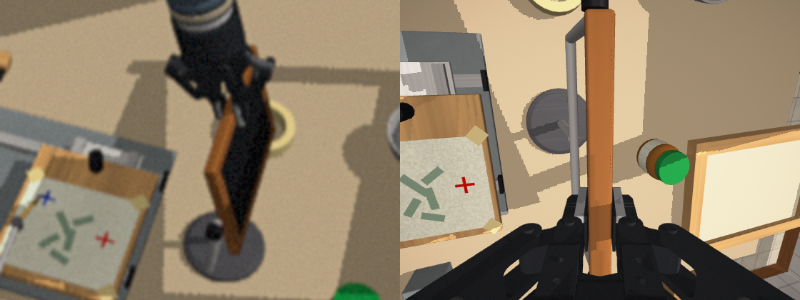

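The picture shows the rail pinched squarely and the mirror's black back visible from the scene camera. I'll check that camera's level on the table plane before trimming.

```bash
python3 - <<'E'
from h import *
for f in('sceneA','topA','scene1','top1'):
    q=np.load(f'pics/{f}.png.npz');P=cloud(q['d'],q['m'],q['p'])
    for nm,z,b in(('table',0,(.2,1.0,-.6,.6)),('pallet',.055,(.53,.73,-.05,.11))):
        k=(q['d']>0)&(abs(P[...,2]-z)<.008)&(P[...,0]>b[0])&(P[...,0]<b[1])&(P[...,1]>b[2])&(P[...,1]<b[3]);X=P[k]
        a=np.linalg.lstsq(np.c_[X[:,:2]-X[:,:2].mean(0),np.ones(len(X))],X[:,2],rcond=None)[0]
        print(f,nm,len(X),'dz/dx,dz/dy,z',a.round(4))
    h=cv2.cvtColor(q['im'],cv2.COLOR_RGB2HSV).astype(int); H,S,V=h[...,0],h[...,1],h[...,2]
    k=(H>105)&(H<130)&(S>90)&(abs(P[...,2]-.056)<.01)&(abs(P[...,0]-.6)<.05)&(abs(P[...,1])<.05)
    if k.sum(): print(' blue',k.sum(),P[k].mean(0).round(4))
E
```

```text
sceneA table 71943 dz/dx,dz/dy,z [-0.0003 -0.0004  0.0014]
sceneA pallet 3281 dz/dx,dz/dy,z [ 0.0028 -0.0003  0.0568]
 blue 10 [ 0.6127 -0.0172  0.0572]
topA table 55590 dz/dx,dz/dy,z [0.0008 0.0005 0.0005]
topA pallet 2523 dz/dx,dz/dy,z [ 0.0049 -0.0001  0.0559]
scene1 table 73827 dz/dx,dz/dy,z [-0.0004 -0.0005  0.0014]
scene1 pallet 3339 dz/dx,dz/dy,z [-0.0011 -0.0009  0.0568]
 blue 11 [ 0.5963 -0.0194  0.057 ]
top1 table 62936 dz/dx,dz/dy,z [0.0008 0.0005 0.0005]
top1 pallet 2738 dz/dx,dz/dy,z [ 0.004  -0.0016  0.056 ]
 blue 4 [ 0.5997 -0.0162  0.0568]
```

>>> carry_out(targets=[0,-0.08,-0.02,0.011,0,0,0,0,0,0,0,0,0,0,0,0,0,0,0,0,0,0,0,0,0,0,0,0,0,0,0,0,0,0,0,0,0,0,0,0,0,0,0,0,0,0,0,0])

```text
clock: 15.53
tool_pos: [0.5777, 0.2178, 0.3002]
tcp_rot: [0.0, 0.988, 0.154, 0.0]
contact_force: [-2.7, -5.5, 6.1]
opening: 0.159
gripper_force: 30.6
```

```bash
cat > sf.py <<'E'
from h import *
from scipy.spatial.transform import Rotation as R
for i in range(2):
    im,d,m,p=shot('scene'); o=bot.get_obs(); z=R.from_quat(o['tcp_rot']).as_matrix()[:,2]
    P=cloud(d,m,p); gy,gz=P[...,1]-.2375,P[...,2]-.23; t0=.3; c,s=np.cos(t0),np.sin(t0); ly=gy*c+gz*s; lz=-gy*s+gz*c
    k=(d>0)&(abs(P[...,0]-.585)<.085)&(abs(lz)<.076)&(ly>.004)&(ly<.016)
    A=np.c_[lz[k],P[...,0][k]-.578,np.ones(k.sum())];Y=ly[k];w=Y>0
    for j in range(10):
        a=np.linalg.lstsq(A[w],Y[w],rcond=None)[0]; r=Y-A@a; w=abs(r)<.002
    print(k.sum(),'mirror',(t0-np.arctan(a[0])).round(4),'tool',np.arctan2(z[1],-z[2]).round(4),o['tool_pos'].round(4),o['contact_force'].round(1),o['clock'].round(2))
E
python3 sf.py
```

```text
Traceback (most recent call last):
  File "sf.py", line 10, in <module>
    print(k.sum(),'mirror',(t0-np.arctan(a[0])).round(4),'tool',np.arctan2(z[1],-z[2]).round(4),o['tool_pos'].round(4),o['contact_force'].round(1),o['clock'].round(2))
                                                                                                                                                   ^^^^^^^^^^^^^^^^
AttributeError: 'float' object has no attribute 'round'
```

```bash
sed -i "s/o\['clock'\].round(2)/o['clock']/" sf.py; python3 sf.py
```

```text
1107 mirror 0.2998 tool 0.3083 [0.5777 0.2178 0.3002] [-3.6 -6.2  6.6] 15.6333
1113 mirror 0.3007 tool 0.3084 [0.5777 0.2178 0.3002] [-1.9 -6.   6.4] 15.6833
```

```bash
python3 -c "
from bench import bot
print(bot.close_job())"
```

```text
the job is handed in; nothing more can be done
None
```

The job is handed in: the red cross was stopped under the needle tip, the blue cross was then left there (each within about 1 mm by my measurement), and the arm is still holding the mirror steady at about 0.300 rad (target 0.301) for the picture.

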